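# Load a slide tray and index the scanner carrier to the scan station

### The job

Scan the purple-stained slide: set its tray flat in the nest of the scanner's carrier, the white label end towards the red push handle (set it down, do not drop it, it holds glass). Then push the carrier along its rail to its next click-stop, the one that brings the tray under the scan head, leave it clicked in there, and press the green start button fully down and let it go. Do not disturb the tray with the orange slide, the two bottles or the slide box.

Things in the scene. Friction and masses are not known exactly. Their poses are not given: they have to be found in the camera images.
- purple_tray: the tray to scan: flat dark grey metal frame, 44 mm (its x) by 92 mm (its y) by 10 mm thick, about 90 g, gripped across its 44 mm width; on top a glass slide with a purple stain in the middle and a white label at the +y end. Origin: centre of the underside; z up. Starts flat on the bench
- purple_tray_label (a point): middle of the white label on the purple tray's top, 28 mm from the tray's centre towards its +y end
- orange_tray: a tray of the same make whose slide has an orange stain; it stays where it is (either tray may lie in either place). Origin: centre of the underside
- nest (a point): centre of the carrier's nest, on the black deck's top (44 mm above the bench): the tray's underside centre belongs here, tray y along nest y. z up; +y points to the red handle; push towards -y. Eight dowel pins, 8.5 mm high, tapered, leave 2 mm play all round: at y = +-40 mm along the long sides and at both ends. For |y| under 34 mm the deck is 40 mm wide, so fingers can straddle the tray
- handle (a point): centre of the top of the carrier's push handle, an upright red cylinder 20 mm in diameter and 55 mm long (70 to 125 mm above the bench) on a 10 mm steel stem, 120 mm from the nest's centre along the nest's +y. It is fixed to the carrier and can be pinched from above or pushed from behind
- carrier (a joint): carrier travel in m, growing towards the nest's -y: load station 0, scan station (under the white head) 0.190, unload station 0.380; at each a spring roller drops into a V notch of the index bar. Starts between 0 and 0.045. It needs about 1.5 N to slide and 6.5 N to leave a notch; within about 5 mm of a notch the roller centres it; shoved hard, it runs past
- start_top (a point): top centre of the green start button (26 mm across, black ring), on the scan head. Press straight down; 4.5 N takes it fully down; it springs back. The white head is 110 mm wide along the rail, centred on the scan station, its top 115 mm above the bench, reaching from 50 mm on the robot's side of the rail's middle line to 170 mm beyond it
- start (a joint): travel of the start button in m: 0 released, 0.006 fully down
- wash_bottle: pink bottle with a red cap, 62 mm in diameter, 165 mm high, loose; leave alone. Origin: centre of its underside
- oil_bottle: small amber dropper bottle with a black cap, 32 mm in diameter, 65 mm high, loose; leave alone. Origin: centre of its underside
- slide_box: shut blue slide box, 100 x 130 x 40 mm, loose; leave alone. Origin: centre of its underside

How it is judged:
By the outcome, as a careful person would: the job done as asked, in the order asked, and still so for the second after the job is handed in, with the robot touching nothing.
It also fails if it takes over 64 s, if anything falls off the work surface, if the arm or the gripper's body presses on something with over 40 N, if the wrist force passes 120 N, or if a joint passes its speed limit or range.

### The arm

A 6-joint arm with a two-finger parallel gripper is mounted at the origin on the work surface. World frame = base frame: x ahead of the robot, y to its left, z up, the work surface at z = 0. Lengths are in mm, angles in degrees, forces in N, time in s.
With the tool pointing down it reaches from about 300 to 850 mm from the base axis. Payload 4.2 kg.
Tool frame: the origin (TCP) lies midway between the tips of the shut fingers; the grasp point (between the pads) lies 19 mm behind it (env.hold_point_z is the z of the grasp point in the tool frame, in mm); z points along the fingers, y is the direction in which the jaws open and shut (so a half turn about z gives the same grasp; the last joint's range is limited). The gripper opens to 91 mm and grips with 3 to 60 N. Pads are 32 mm wide; open, the fingers measure 118 mm over their backs; the gripper's body (76 mm by 178 mm) begins 60 mm behind the grasp point.
Start: joints at [64.515, 18.312, 89.639, -0, 72.044, -1.146], TCP at [236.984, 523.91, 213.976] pointing down, gripper open.
Joint ranges: [-177.97, 177.97], [-48.28, 115.42], [12.27, 149.76], [-77.06, 257.06], [2.81, 150.46], [-146.56, 146.56]. Speed limits (degrees/s): [147.25, 147.25, 180, 180, 180, 180].

### API

Orientations are given as [roll, pitch, yaw] about the fixed x, y, z axes, in that order (R = Rz(yaw) Ry(pitch) Rx(roll)).
In Python, from workcell import env, grab_frame, camera_params, spotter gives the robot as it stands. The module is installed in compiled form; this text tells all that it offers.
- The arm moves only by the shell command python3 -m jog 'ROWS' [FORCE]. ROWS is text: rows parted by semicolons, each of 7 numbers parted by spaces: the turn, a rotation vector about the world's x, y, z in units of 5 degrees (1.0 is 5 degrees), then the shift along the world's x, y, z in units of 25 mm (1.0 is 25 mm), then the opening, from 0 (shut) to 1 (fully open). A call has 1 to 5 rows; each row is the pose to reach, as a shift and turn from the pose commanded when the call began; what a row does not reach only later rows make up. A row lasts 1/8 s, in which the tool goes at most 62.5 mm and 10.7 degrees, less where a joint would pass 70% of its speed; a pose out of reach is approached as far as the arm can. A call with a gripper value outside its range is refused whole. The fingers move at their own pace and stop on an object; FORCE is the grip in N (left out, the last holds). Time passes only in rows, so rows that repeat a pose let the fingers close. It gives the time, the measured TCP pose, the force and the opening at its end, in the units of the state.
- env.state(): the state, without advancing time (a new reading comes with each control period).
- grab_frame(name): name is "scene" or "top"; returns the picture (480x640x3 uint8, red, green, blue); there is no depth.
- camera_params(name): a dict with "K" (3x3 intrinsics, pixels), "rvec" (rotation vector, rad) and "tvec" (3), from world to camera coordinates, as OpenCV has them. Camera axes: x right, y down, z forward; pixel columns grow to the right and rows downward; lengths in mm; the calibration is good to about 2 mm. A picture is of the moment at which its call begins. camera_params takes no time and is no camera call.
- env.job_done(): hands the job in, once; it reports no verdict.
Trained networks look in the newest picture that a camera, given by its name, has taken for a name from the list of things; names that differ only in an ending like _2 or _b are one class to them, and where a whole thing is asked for, a point or a joint stands for the part that bears it (a point fixed in the world has none). Each returns a list of dicts, best first, with "conf" (0 to 1); they miss things now and then, are a little off and sometimes report something else, mostly with a low value. They report only what shows in the picture. A call takes as long as a camera call.
- spotter.look_for(query, camera): "box" ([left, top, width, height] in pixels, round what is visible of it).
- spotter.trace(query, camera): "region" (480x640 bool, what is visible of it) and "box" ([left, top, width, height] in pixels, round what is visible of it).
The state is a dict: "time_s": time; "qpos": joint angles; "qvel": joint speeds; "effort": joint torques, N m; "ee_pos": TCP position; "ee_rot": TCP orientation; "force": force on the tool from outside, world axes, zero at the start; "torque": the same for the moment, N m; "gripper_width": finger opening in mm.
Only numpy, scipy, OpenCV 4.12 (cv2) and the standard library are available. Lean on these libraries where they do the work, as an engineer would, in place of code of your own. Each camera call takes 0.05 s, during which the arm holds its last target. There are 200 camera calls.

## Working session

There is one attempt and no reset: what is moved stays moved. The work goes in short steps, Python scripts to look and compute and a shell command to move; the robot and the scene stay as the last step left them, time stands still between calls to the robot, and variables do not carry over. Pictures are saved under pics/ and viewed, about 8 in all and at most 12, crops included, and the job is handed in when it is done.

```bash
mkdir -p pics
cat > h.py <<'E'
import numpy as np, cv2
from workcell import env, grab_frame, camera_params, spotter
def ray(cam,uv,z):
    """world points at height z for pixels uv"""
    p=camera_params(cam);K=np.array(p["K"],float);R=cv2.Rodrigues(np.array(p["rvec"],float))[0];t=np.array(p["tvec"],float).ravel()
    uv=np.atleast_2d(np.array(uv,float));d=np.c_[uv,np.ones(len(uv))]@np.linalg.inv(K).T@R
    c=-R.T@t
    return c+d*((z-c[2])/d[:,2])[:,None]
def proj(cam,X):
    p=camera_params(cam)
    return cv2.projectPoints(np.atleast_2d(np.array(X,float)),np.array(p["rvec"],float),np.array(p["tvec"],float),np.array(p["K"],float),None)[0].reshape(-1,2)
def save(cam,name):
    f=grab_frame(cam);cv2.imwrite(f"pics/{name}.png",f[:,:,::-1]);return f
E
python3 - <<'E'
from h import *
for c in("top","scene"):
    save(c,c+"0")
    p=camera_params(c);R=cv2.Rodrigues(np.array(p["rvec"]))[0];print(c,-R.T@np.array(p["tvec"]).ravel(),p["K"][0][0])
    for q in("purple_tray","orange_tray","purple_tray_label","nest","handle","start_top","wash_bottle","oil_bottle","slide_box"):
        try:
            r=spotter.look_for(q,c);print(q,[(np.round(a["box"]).tolist(),round(a["conf"],2)) for a in r[:3]])
        except Exception as e:print(q,e)
print(env.state()["time_s"],env.hold_point_z)
E
```

```text
top [ 407.61001653   -1.45174407 1261.58361619] 514.9420754440426
purple_tray [([216.0, 256.0, 40.0, 19.0], 0.63), ([301.0, 177.0, 85.0, 67.0], 0.23)]
orange_tray [([151.0, 248.0, 40.0, 30.0], 0.62), ([478.0, 306.0, 42.0, 28.0], 0.44)]
purple_tray_label [([220.0, 254.0, 36.0, 20.0], 0.95), ([303.0, 180.0, 83.0, 66.0], 0.33)]
nest [([300.0, 179.0, 83.0, 70.0], 0.75)]
handle [([303.0, 180.0, 85.0, 67.0], 0.64), ([268.0, 277.0, 17.0, 19.0], 0.27)]
start_top [([430.0, 190.0, 14.0, 10.0], 0.64)]
wash_bottle [([478.0, 304.0, 44.0, 32.0], 0.81)]
oil_bottle [([270.0, 278.0, 15.0, 19.0], 0.43)]
slide_box []
scene [ 994.91802852  726.63487977 1029.71185477] 589.8509630913911
purple_tray [([380.0, 316.0, 42.0, 39.0], 0.8)]
orange_tray [([430.0, 368.0, 52.0, 40.0], 0.84)]
purple_tray_label [([237.0, 227.0, 73.0, 78.0], 0.7), ([378.0, 315.0, 42.0, 40.0], 0.68)]
nest [([239.0, 228.0, 67.0, 79.0], 0.9)]
handle [([238.0, 230.0, 75.0, 76.0], 0.94)]
start_top [([228.0, 192.0, 11.0, 6.0], 0.59)]
wash_bottle [([292.0, 108.0, 22.0, 61.0], 0.62), ([238.0, 231.0, 70.0, 70.0], 0.57)]
oil_bottle [([384.0, 276.0, 13.0, 25.0], 0.62)]
slide_box [([280.0, 376.0, 74.0, 85.0], 0.87)]
1.0 -18.8
```

View pics/top0.png

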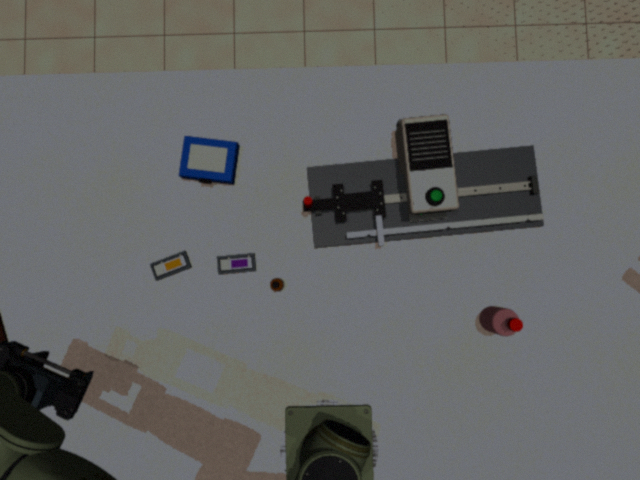

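View pics/scene0.png

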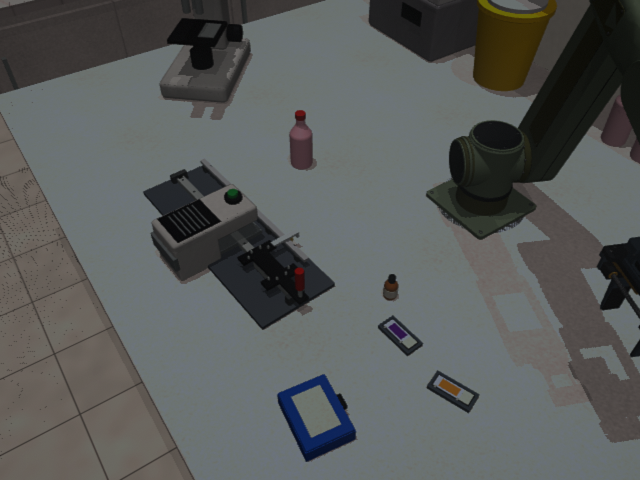

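The top view shows the purple tray at about (237,263) with its label to the left, and the orange tray at (171,264). The carrier is at (358,202), with the red handle at (308,203) and the green button at (435,196). Next I measure edges on enlarged crops.

Run:
```python
from h import *
f=grab_frame("top")
a=cv2.resize(f[240:290,205:295],None,fx=8,fy=8,interpolation=cv2.INTER_CUBIC)
a=a[:, :720]
b=cv2.resize(f[165:255,295:470],None,fx=4.5,fy=4.5,interpolation=cv2.INTER_CUBIC)
c=np.zeros((600,800,3),np.uint8)
b=b[:400];c[:b.shape[0],:b.shape[1]]=b
a2=cv2.resize(f[245:282,205:290],None,fx=5,fy=5,interpolation=cv2.INTER_CUBIC);c[410:410+185,:425]=a2
cv2.imwrite("pics/crop1.png",np.clip(c[:,:,::-1]*1.6,0,255).astype(np.uint8))
hsv=cv2.cvtColor(f,cv2.COLOR_RGB2HSV);g=f.max(2)
def cent(m):
    ys,xs=np.nonzero(m);return xs.mean(),ys.mean(),len(xs)
def roi(m,x0,y0,x1,y1):
    o=np.zeros(m.shape,bool);o[y0:y1,x0:x1]=m[y0:y1,x0:x1];return o
# tray: frame
bg=np.median(f[245:285,200:215].reshape(-1,3),0);print("bg",bg)
d=np.abs(f.astype(int)-bg).sum(2)
m=roi(d>70,210,247,264,280);n,l,s,_=cv2.connectedComponentsWithStats(m.astype(np.uint8));k=1+s[1:,4].argmax()
t=cv2.morphologyEx((l==k).astype(np.uint8),cv2.MORPH_CLOSE,np.ones((9,9)))
cs=max(cv2.findContours(t,0,2)[0],key=len);r=cv2.minAreaRect(cs);print("tray rect",r)
w=ray("top",cv2.boxPoints(r),8);print(w.round(1),w.mean(0),[np.linalg.norm(w[i]-w[i-1]).round(1) for i in range(4)])
pu=roi((hsv[...,0]>120)&(hsv[...,0]<150)&(hsv[...,1]>90),210,247,264,280);print("stain",ray("top",cent(pu)[:2],10),cent(pu))
gr=roi((hsv[...,0]>45)&(hsv[...,0]<90)&(hsv[...,1]>120),415,180,455,212);print("button",cent(gr),ray("top",cent(gr)[:2],122))
rd=roi(((hsv[...,0]<8)|(hsv[...,0]>172))&(hsv[...,1]>150),295,190,318,216);print("handle",cent(rd),ray("top",cent(rd)[:2],120))
for z,q in((50,[(345,237),(540,217)]),(0,[(307,168),(534,147),(543,226),(314,247)])):print(z,ray("top",q,z).round(1).tolist())
```

```text
bg [110. 113. 117.]
tray rect ((236.14356994628906, 263.4356384277344), (18.806201934814453, 39.403472900390625), 84.2894058227539)
[[463.4 263.5   8. ]
 [470.7 167.6   8. ]
 [425.  163.7   8. ]
 [417.7 259.4   8. ]] [444.18535438 213.56132873   8.        ] [np.float64(45.9), np.float64(96.2), np.float64(45.8), np.float64(95.9)]
stain [[445.23478563 206.27772837  10.        ]] (np.float64(238.98360655737704), np.float64(262.9016393442623), 122)
button (np.float64(435.80882352941177), np.float64(195.08823529411765), 136) [[ 582.64832487 -253.12155862  122.        ]]
handle (np.float64(307.7906976744186), np.float64(202.09302325581396), 86) [[574.16458354  32.45626152 120.        ]]
50 [[499.3, -51.5, 50.0], [535.6, -511.9, 50.0]]
0 [[677.0, 36.2, 0.0], [715.6, -527.5, 0.0], [518.6, -539.1, 0.0], [480.3, 23.1, 0.0]]
```

View pics/crop1.png

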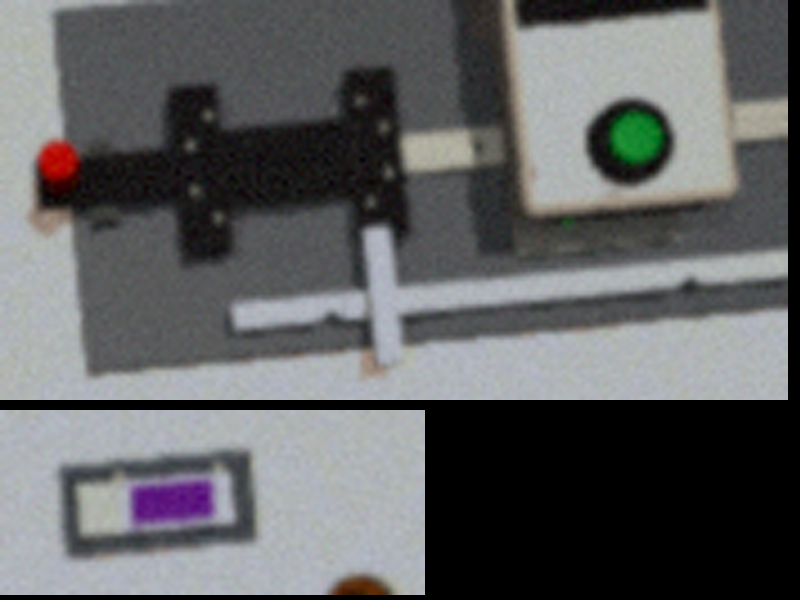

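The crop shows eight pin heads around the nest, with the carrier about 25 mm past the first notch in the bar. The next notch lies at about crop pixel (690,285). The tray and nest yaws are nearly the same, about 4.5°.

Run:
```python
from h import *
P=lambda q:np.array(q,float)/4.5+np.array([295,165])-0.4
pins=P([(208,116),(190,146),(195,190),(218,218),(360,100),(384,127),(389,173),(371,202)])
w=ray("top",pins,52);c=w.mean(0);print("pins",w[:,:2].round(1).tolist(),"nest",c)
a=w[[0,3]].mean(0)-w[[4,7]].mean(0);b=w[[1,2]].mean(0)-w[[5,6]].mean(0)
for v in(a,b):print("yaw",np.degrees(np.arctan2(-v[0],v[1])),np.linalg.norm(v))
n=ray("top",P([(335,318),(690,285)]),45);print("notches",n)
print("roller bar",ray("top",P([(380,295)]),55))
# two-view of colours
fs={k:grab_frame(k) for k in("top","scene")}
def blob(k,box,f):
    h=cv2.cvtColor(fs[k],cv2.COLOR_RGB2HSV);m=np.zeros(h.shape[:2],bool);x0,y0,x1,y1=box;m[y0:y1,x0:x1]=f(h)[y0:y1,x0:x1];ys,xs=np.nonzero(m);return np.array([xs.mean(),ys.mean()]),(xs.min(),xs.max(),ys.min(),ys.max()),len(xs)
gr=lambda h:(h[...,0]>45)&(h[...,0]<90)&(h[...,1]>120)
rd=lambda h:((h[...,0]<8)|(h[...,0]>172))&(h[...,1]>150)
pu=lambda h:(h[...,0]>120)&(h[...,0]<150)&(h[...,1]>90)
def M(k):
    p=camera_params(k);return np.array(p["K"])@np.c_[cv2.Rodrigues(np.array(p["rvec"]))[0],np.array(p["tvec"]).ravel()]
for nme,fn,bt,bs in(("button",gr,(415,180,455,212),(215,180,250,210)),("stain",pu,(210,247,264,280),(378,312,424,358)),("handle",rd,(295,190,318,216),(285,255,312,300))):
    A=blob("top",bt,fn);B=blob("scene",bs,fn);X=cv2.triangulatePoints(M("top"),M("scene"),A[0],B[0]);print(nme,A,B,(X[:3]/X[3]).ravel())
s=env.state();print(s["ee_pos"],s["ee_rot"],s["gripper_width"],s["force"])
```

```text
pins [[610.2, -44.4], [594.5, -34.5], [571.1, -36.6], [556.0, -48.3], [616.7, -124.6], [602.0, -136.8], [577.6, -138.7], [562.5, -128.8]] nest [586.31422564 -86.58556564  52.        ]
yaw 4.641624718782749 80.62128780198323
yaw 3.948020765651599 102.43227997041974
notches [[ 502.42169541 -108.6726058    45.        ]
 [ 515.40155771 -295.68248043   45.        ]]
roller bar [[ 513.12797396 -131.61964198   55.        ]]
button (array([435.70138889, 195.22222222]), (np.int64(429), np.int64(442), np.int64(189), np.int64(202)), 144) (array([232.1547619 , 193.35714286]), (np.int64(227), np.int64(237), np.int64(189), np.int64(198)), 84) [ 581.63712284 -251.45210096  130.09713356]
stain (array([239.05737705, 262.86885246]), (np.int64(231), np.int64(247), np.int64(259), np.int64(267)), 122) (array([397.47286822, 330.79844961]), (np.int64(389), np.int64(406), np.int64(323), np.int64(338)), 129) [445.76288485 205.68535775  10.17467166]
handle (array([308.02222222, 202.23333333]), (np.int64(304), np.int64(313), np.int64(197), np.int64(208)), 90) (array([298.94 , 278.575]), (np.int64(294), np.int64(303), np.int64(267), np.int64(290)), 200) [578.36499148  31.73261079  97.04422695]
[236.98021552 523.90666563 213.98351528] [1.79994529e+02 4.41554062e-05 1.55662018e+02] 91.06230450283549 [-0.78124275  0.54762894  0.06473486]
```

```bash
python3 -m jog '0 0 -2 1.4 -2.05 0 1;0 0 -4 2.8 -4.1 0 1;0 0 -6 4.2 -6.15 0 1;0 0 -8 5.6 -8.2 0 1;0 0 -10 7 -10.25 0 1'; python3 -m jog '0 0 -1.1 0.7 -1.1 -1 1;0 0 -2.24 1.3 -2.2 -3 1;0 0 -2.24 1.3 -2.2 -5 1;0 0 -2.24 1.3 -2.2 -6 1;0 0 -2.24 1.3 -2.2 -6 1'
```

```text
time_s: 1.78
ee_pos: [413.0, 266.1, 214.3]
ee_rot: [179.9, -0.0, 105.3]
force: [0.7, 0.3, 0.3]
gripper_width: 91.0
time_s: 2.4
ee_pos: [443.2, 212.0, 62.4]
ee_rot: [-179.8, 0.1, 94.4]
force: [0.6, 0.4, 0.3]
gripper_width: 91.1
```

```bash
python3 -m jog '0 0 0 0 0 -1 1;0 0 0 0 0 -1.8 1;0 0 0 0 0 -2.2 1;0 0 0 0 0 -2.35 1;0 0 0 0 0 -2.35 1'
python3 - <<'E'
from h import *
f=save("scene","s1");g=save("top","t1")
c=np.zeros((560,760,3),np.uint8)
c[:,:]=0
a=cv2.resize(f[270:390,320:480],None,fx=3.5,fy=3.5)[:420,:560];b=cv2.resize(g[230:300,190:290],None,fx=2,fy=2)
c[:a.shape[0],:a.shape[1]]=a;c[420:560,:200]=b
cv2.imwrite("pics/c2.png",np.clip(c[:,:,::-1]*1.6,0,255).astype(np.uint8));print(env.state()["ee_pos"],env.state()["force"])
E
```

```text
time_s: 3.02
ee_pos: [445.0, 212.9, 5.9]
ee_rot: [179.9, -0.0, 94.5]
force: [-0.3, 0.4, -0.1]
gripper_width: 91.0
[445.04870519 212.92952673   5.95331876] [ 0.41584567 -0.39294579  0.48335287]
```

View pics/c2.png

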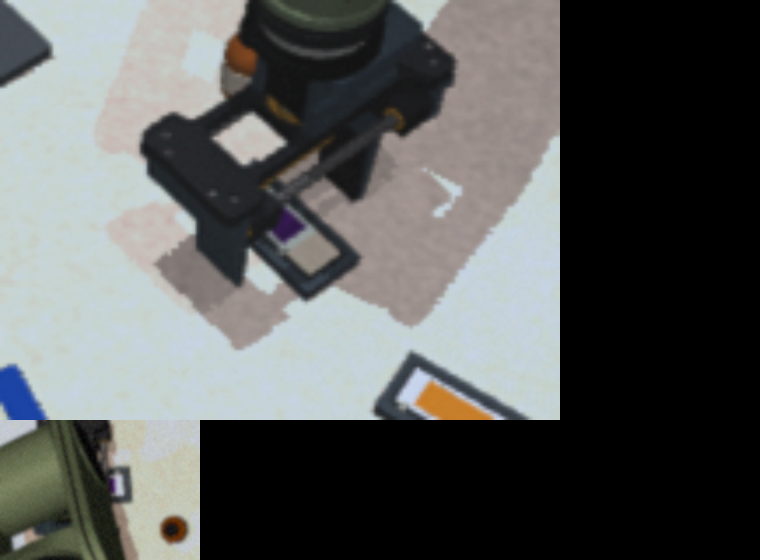

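The tray lies between the open jaws, label end towards the camera. I lower 3 mm, grip, then lift.

```bash
python3 -m jog '0 0 0 0 0 -0.13 1;0 0 0 0 0 -0.13 0.4;0 0 0 0 0 -0.13 0.4;0 0 0 0 0 -0.13 0.4;0 0 0 0 0 -0.13 0.4' 30;  python3 -m jog '0 0 0 0 0 0 0.4;0 0 0 0 0 0 0.4;0 0 0 0 0 0.3 0.4;0 0 0 0 0 1.5 0.4;0 0 0 0 0 3.5 0.4'
```

```text
time_s: 3.75
ee_pos: [444.5, 212.7, 2.0]
ee_rot: [180.0, -0.0, 94.5]
force: [-0.5, 0.6, -0.1]
gripper_width: 53.6
time_s: 4.38
ee_pos: [443.1, 212.0, 89.4]
ee_rot: [-179.8, 0.1, 94.5]
force: [1.6, 0.7, -1.0]
gripper_width: 43.6
```

```bash
python3 -m jog '0 0 0 0.3 -0.6 2 0.4;0 0 0 1.2 -2.6 3 0.4;0 0 0 2.2 -4.6 3 0.4;0 0 0 3.2 -6.7 3 0.4;0 0 0 4.2 -8.8 3 0.4'; python3 -m jog '0 0 0 0.9 -1.9 0 0.4;0 0 0 1.47 -3.15 0 0.4;0 0 0 1.47 -3.15 -1.5 0.4;0 0 0 1.47 -3.15 -2 0.4;0 0 0 1.47 -3.15 -2 0.4';python3 - <<'E'
from h import *
f=save("scene","s2");g=save("top","t2")
c=np.zeros((600,800,3),np.uint8)
a=cv2.resize(f[190:340,180:360],None,fx=4,fy=4)[:600,:720]
c[:a.shape[0],:a.shape[1]]=a
cv2.imwrite("pics/c3.png",np.clip(c[:,:,::-1]*1.6,0,255).astype(np.uint8));s=env.state();print(s["ee_pos"],s["ee_rot"],s["force"],s["gripper_width"])
print(s["qpos"])
E
```

```text
time_s: 5.0
ee_pos: [549.7, -9.0, 165.0]
ee_rot: [180.0, -0.0, 94.5]
force: [-0.1, 0.6, -0.1]
gripper_width: 43.8
time_s: 5.62
ee_pos: [585.4, -85.6, 113.9]
ee_rot: [-179.9, -0.0, 94.5]
force: [0.2, -0.4, -1.1]
gripper_width: 43.4
[586.78541925 -85.66695081 115.57909015] [1.79904180e+02 1.92411159e-02 9.45055772e+01] [ 1.09626534 -0.22709779 -0.19705609] 43.85594899594201
[-9.41981254e+00  2.42187547e+01  9.55266153e+01  5.05441926e-03
  6.01569961e+01 -1.39279173e+01]
```

View pics/c3.png

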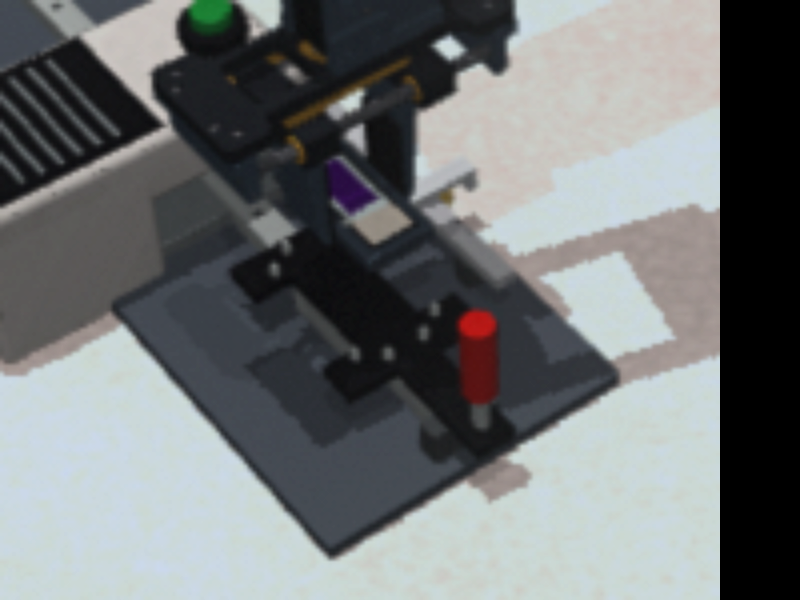

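The tray is held level above the nest with its label towards the red handle, and six pins show. I fit the nest pose from the pins in both views and the tray's offset in the hand from its label and stain.

Run:
```python
from h import *
from scipy.optimize import least_squares as LS
S=np.array([(355,354),(388,354),(423,332),(434,308),(275,268),(286,245)],float)/4+[180,190]-.4
SL=[(1,40,0),(1,51,1),(-1,51,1),(-1,40,0),(1,-40,0),(1,-51,1)]
T=np.array([(208,116),(190,146),(195,190),(218,218),(360,100),(384,127),(389,173),(371,202)],float)/4.5+[295,165]-.4
TL=[(1,40,0),(1,51,1),(-1,51,1),(-1,40,0),(1,-40,0),(1,-51,1),(-1,-51,1),(-1,-40,0)]
def pts(p,L):
    x,y,yaw,a,b,e=p;q=np.array([(s*(b if k else a),np.sign(v)*(e if k else 40),51.5) for s,v,k in L])
    c,s=np.cos(yaw),np.sin(yaw);return np.c_[x+c*q[:,0]-s*q[:,1],y+s*q[:,0]+c*q[:,1],q[:,2]]
for nm in("both","top","scene"):
    def r(p):
        o=[(p[3:]-[27,12,51])*.3]
        if nm!="scene":o.append((proj("top",pts(p,TL))-T).ravel())
        if nm!="top":o.append((proj("scene",pts(p,SL))-S).ravel())
        return np.concatenate(o)
    s=LS(r,[586,-87,.078,27,12,51]);print(nm,s.x.round(2),np.degrees(s.x[2]).round(2),np.abs(s.fun).max().round(2))
f=cv2.imread("pics/s2.png")[:,:,::-1];h=cv2.cvtColor(f,cv2.COLOR_RGB2HSV)
pu=np.zeros((480,640),bool);pu[220:250,255:280]=((h[...,0]>120)&(h[...,0]<155)&(h[...,1]>90))[220:250,255:280]
lab=np.zeros((480,640),bool);sub=(f.min(2)>75);lab[236:256,265:286]=sub[236:256,265:286]
n,l,st,ce=cv2.connectedComponentsWithStats(lab.astype(np.uint8));print(st,ce.round(1))
E=env.state()["ee_pos"];yaw=np.radians(4.5);d=np.array([-np.sin(yaw),np.cos(yaw)])
z=E[2]+8
print("tcp",E,"expected label px for dy=0:",proj("scene",[[*(E[:2]+28*d),z]]))
k=(270+0,0)
for q,nm in(((383/4+180-.4,222/4+190-.4),"label"),((375/4+180-.4,255/4+190-.4),"cornL"),((433/4+180-.4,230/4+190-.4),"cornR")):
    w=ray("scene",q,z)[0];v=w[:2]-E[:2];print(nm,w.round(1),"along y",v@d,"along x",v@[d[1],-d[0]])
```

```text
both [ 5.876e+02 -8.597e+01  7.000e-02  2.727e+01  1.224e+01  5.138e+01] 3.73 1.14
top [ 5.8639e+02 -8.6620e+01  7.0000e-02  2.7160e+01  1.2000e+01  5.1210e+01] 4.22 0.22
scene [ 5.896e+02 -8.415e+01  6.000e-02  2.683e+01  1.203e+01  5.123e+01] 3.66 0.31
[[     0      0    640    480 307102]
 [   272    236      1      1      1]
 [   283    236      3      5     11]
 [   267    240     15     10     86]] [[319.5 239.5]
 [272.  236. ]
 [284.1 237.9]
 [274.2 244.6]]
tcp [586.78541925 -85.66695081 115.57909015] expected label px for dy=0: [[274.22140818 245.48308587]]
label [582.  -57.4 123.6] along y 28.567093831152658 along x -2.5567410911782202
cornL [598.  -38.9 123.6] along y 45.787300740742175 along x 14.868016552584303
cornR [562.9 -37.4 123.6] along y 50.00448627722963 along x -20.011251957071757
```

```bash
python3 -m jog '0 0 -0.1 0.04 0 -0.8 0.4;0 0 -0.1 0.04 0 -1.6 0.4;0 0 -0.1 0.04 0 -2.1 0.4;0 0 -0.1 0.04 0 -2.25 0.4;0 0 -0.1 0.04 0 -2.25 0.4';python3 - <<'E'
from h import *
f=save("scene","s3");g=save("top","t3")
c=np.zeros((600,800,3),np.uint8)
a=cv2.resize(f[235:295,240:320],None,fx=8,fy=8,interpolation=cv2.INTER_CUBIC)[:480,:640]
c[:480,:640]=a
b=cv2.resize(g[175:235,300:400],None,fx=2,fy=2);c[480:600,:200]=b
cv2.imwrite("pics/c4.png",np.clip(c[:,:,::-1]*1.8,0,255).astype(np.uint8));s=env.state();print(s["ee_pos"],s["ee_rot"],s["force"],s["gripper_width"])
E
```

```text
time_s: 6.35
ee_pos: [587.7, -86.0, 58.8]
ee_rot: [179.9, 0.0, 94.0]
force: [0.2, -0.3, -1.3]
gripper_width: 43.8
[587.84913826 -86.16145531  59.03942197] [1.79905886e+02 1.83180905e-02 9.39593282e+01] [-0.13650467  0.19653252 -0.85563402] 43.17528141388958
```

View pics/c4.png

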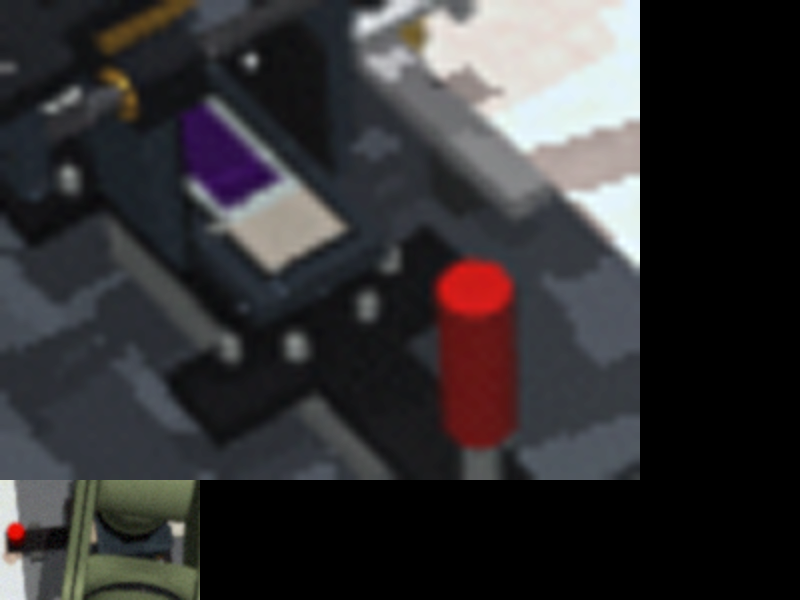

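Run:
```python
from h import *
off=np.array([240,235.])
f=cv2.imread("pics/s3.png")[:,:,::-1];F=cv2.resize(f[235:295,240:320],None,fx=8,fy=8,interpolation=cv2.INTER_CUBIC)
h=cv2.cvtColor(F,cv2.COLOR_RGB2HSV);E=np.array([587.8,-86.1,59.0])
yaw=np.radians(4.0);d=np.array([-np.sin(yaw),np.cos(yaw)]);e=np.array([d[1],-d[0]])
def cv(p):return np.array(p,float)/8+off-.44
def comp(m,seed):
    n,l,s,c=cv2.connectedComponentsWithStats(m.astype(np.uint8));k=l[seed[1],seed[0]];return s[k],c[k],l==k
lab=F.min(2)>75;lab[:, :]&=(h[...,1]<70);s,c,m=comp(lab,(288,227));print("label",s,c)
pu=(h[...,0]>120)&(h[...,0]<155)&(h[...,1]>110);s2,c2,_=comp(pu,(225,150));print("stain",s2,c2)
def rel(px,z):
    w=ray("scene",cv(px),z)[0][:2]-E[:2];return np.round([w@e,w@d],1)
# label quad corners
for q in((222,222),(277,275),(350,228),(292,180)):print("labelcorner",rel(q,67.2))
print("frame end corners top",rel((245,315),67),rel((383,237),67), "bottom",rel((250,325),57))
for q,nm in(((228,338),"+27,40"),((295,334),"+12,51"),((367,292),"-12,51"),((392,250),"-27,40"),((68,168),"27,-40")):print("pin",nm,rel(q,52.5))
```

```text
label [ 221  176  117   90 5389] [280.2273149 221.3427352]
stain [ 178  103   97  101 5421] [217.86441616 156.12783619]
labelcorner [11.7 14.9]
labelcorner [10.9 40.4]
labelcorner [-15.   38.4]
labelcorner [-12.7  13.7]
frame end corners top [26.  46.9] [-20.3  46.6] bottom [22.5 43.1]
pin +27,40 [27.9 39.9]
pin +12,51 [12.6 50. ]
pin -12,51 [-12.   49.5]
pin -27,40 [-26.7  41.1]
pin 27,-40 [ 27.5 -40.9]
```

Pins and tray agree to about 1 mm in the same picture, well inside the 2 mm play. I lower slowly and watch the force.

```bash
python3 -m jog '0 0 0 0 0 -0.1 0.4;0 0 0 0 0 -0.2 0.4;0 0 0 0 0 -0.3 0.4;0 0 0 0 0 -0.3 0.4';python3 -m jog '0 0 0 0 0 -0.06 0.4;0 0 0 0 0 -0.12 0.4;0 0 0 0 0 -0.12 0.4'
```

```text
time_s: 6.95
ee_pos: [587.0, -86.1, 50.4]
ee_rot: [-180.0, -0.0, 94.0]
force: [-0.1, 0.3, -0.7]
gripper_width: 43.5
time_s: 7.32
ee_pos: [587.1, -86.0, 47.6]
ee_rot: [-180.0, -0.0, 94.0]
force: [-0.6, 0.5, -1.8]
gripper_width: 43.8
```

```bash
python3 -m jog '0 0 0 0 0 -0.04 0.4;0 0 0 0 0 -0.04 0.4';python3 -m jog '0 0 0 0 0 -0.04 0.4;0 0 0 0 0 -0.04 0.4'
```

```text
time_s: 7.58
ee_pos: [587.2, -86.1, 46.7]
ee_rot: [180.0, -0.0, 94.0]
force: [0.6, 0.1, -1.8]
gripper_width: 43.6
time_s: 7.82
ee_pos: [587.4, -86.1, 46.0]
ee_rot: [180.0, 0.0, 94.0]
force: [-0.2, 0.5, 1.4]
gripper_width: 43.7
```

Run:
```python
from h import *
f=save("scene","s4")
a=cv2.resize(f[235:295,240:320],None,fx=8,fy=8,interpolation=cv2.INTER_CUBIC)
cv2.imwrite("pics/c5.png",np.clip(a[:,:,::-1]*1.8,0,255).astype(np.uint8));s=env.state();print(s["ee_pos"],s["force"],s["torque"])
```

```text
[587.35530741 -86.10207236  46.04180354] [-1.17895831 -0.67545258  1.02306929] [-0.01652212  0.17475104 -0.01921462]
```

View pics/c5.png

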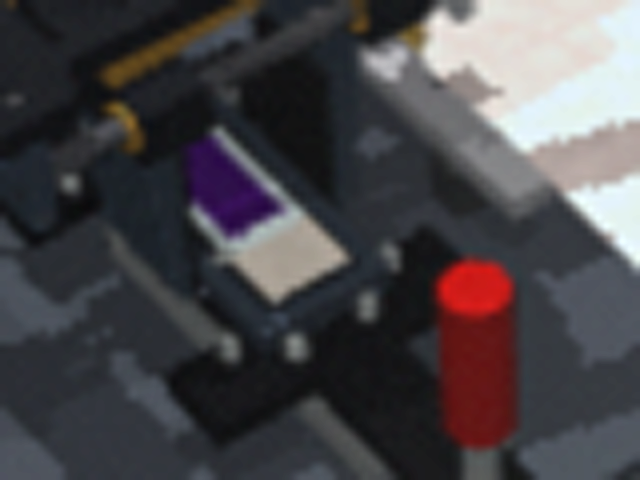

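The tray sits between its pins and the force went from −1.8 to about +1.2 N at the expected height, so it is on the deck. I release and lift clear.

```bash
python3 -m jog '0 0 0 0 0 -0.02 0.4;0 0 0 0 0 -0.02 0.6;0 0 0 0 0 -0.02 0.75;0 0 0 0 0 -0.02 0.75;0 0 0 0 0 -0.02 0.75'; python3 -m jog '0 0 0 0 0 0.2 0.75;0 0 0 0 0 1 0.75;0 0 0 0 0 3 0.75;0 0 0 0 0 5 0.75;0 0 0 0 0 5.5 0.75'; python3 -m jog '0 0 0 -0.2 2 0 0.75;0 0 0 -0.42 4.4 0 0.75;0 0 0 -0.42 4.4 0 0.75;0 0 0 -0.42 4.4 0 0.75'
```

```text
time_s: 8.5
ee_pos: [587.2, -86.1, 45.1]
ee_rot: [-180.0, -0.0, 94.0]
force: [-0.6, 0.4, -0.3]
gripper_width: 68.6
time_s: 9.12
ee_pos: [589.2, -86.4, 187.0]
ee_rot: [179.6, 0.1, 94.0]
force: [0.6, -0.6, -0.1]
gripper_width: 68.6
time_s: 9.62
ee_pos: [576.4, 23.7, 182.2]
ee_rot: [-179.9, 0.0, 94.0]
force: [-0.4, -0.8, 0.1]
gripper_width: 68.2
```

Run:
```python
from h import *
f=save("scene","s5");g=save("top","t5")
c=np.zeros((600,800,3),np.uint8)
c[:384,:512]=cv2.resize(f[225:273,240:304],None,fx=8,fy=8,interpolation=cv2.INTER_CUBIC)
c[390:590,:500]=cv2.resize(g[180:220,300:400],None,fx=5,fy=5,interpolation=cv2.INTER_CUBIC)
cv2.imwrite("pics/c6.png",np.clip(c[:,:,::-1]*1.8,0,255).astype(np.uint8))
h=cv2.cvtColor(f,cv2.COLOR_RGB2HSV);m=((h[...,0]<8)|(h[...,0]>172))&(h[...,1]>150);ys,xs=np.nonzero(m[255:300,285:312]);print("handle",xs.min()+285,xs.max()+285,ys.min()+255,ys.max()+255,len(xs))
```

```text
handle 294 303 268 290 202
```

View pics/c6.png

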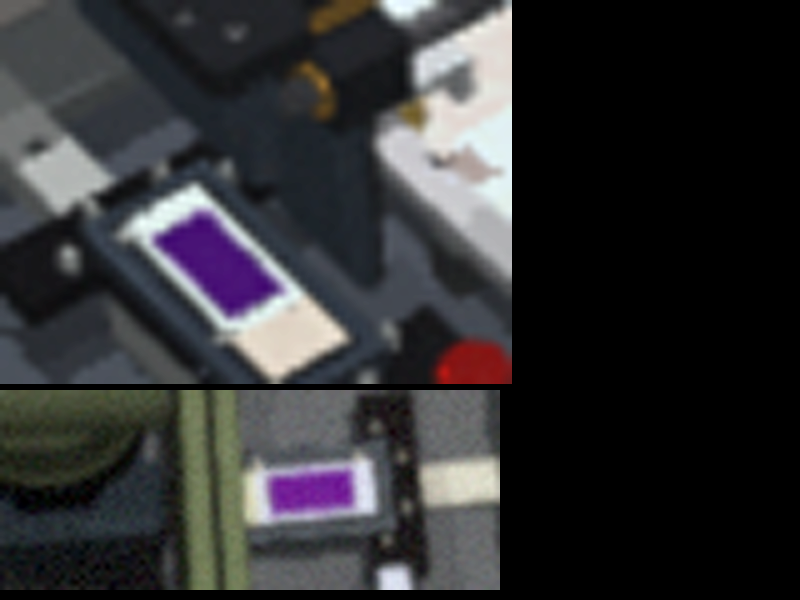

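The tray lies flat within all visible pins with its label towards the handle, and the handle has not moved. Next I pinch the handle.

```bash
python3 -m jog '0 0 0 0.02 0.36 -0.5 0.75;0 0 0 0.02 0.36 -2 0.75;0 0 0 0.02 0.36 -3.3 0.75;0 0 0 0.02 0.36 -3.8 0.75;0 0 0 0.02 0.36 -3.8 0.75'; python3 -m jog '0 0 0 0 0 0 0.15;0 0 0 0 0 0 0.15;0 0 0 0 0 0 0.15;0 0 0 0 0 0 0.15;0 0 0 0 0 0 0.15' 15; python3 -m jog '0 0 0 0 0 0 0.15;0 0 0 0 0 0 0.15'
```

```text
time_s: 10.35
ee_pos: [576.9, 32.7, 86.9]
ee_rot: [-179.9, -0.0, 93.9]
force: [0.6, -0.3, 0.6]
gripper_width: 68.3
time_s: 10.98
ee_pos: [579.4, 33.0, 88.1]
ee_rot: [179.7, 0.0, 94.0]
force: [10.0, 1.1, -7.4]
gripper_width: 21.5
time_s: 11.22
ee_pos: [580.2, 33.1, 88.0]
ee_rot: [179.6, 0.0, 94.0]
force: [7.5, 0.5, -4.0]
gripper_width: 20.1
```

```bash
python3 -m jog '0 0 0 0.14 0 0 0.15;0 0 0 0.17 -0.4 0 0.15;0 0 0 0.2 -0.8 0 0.15;0 0 0 0.23 -1.2 0 0.15;0 0 0 0.26 -1.6 0 0.15'; python3 -m jog '0 0 0 0.03 -0.4 0 0.15;0 0 0 0.06 -0.8 0 0.15;0 0 0 0.09 -1.2 0 0.15;0 0 0 0.12 -1.6 0 0.15;0 0 0 0.15 -2 0 0.15'; python3 -m jog '0 0 0 0.03 -0.4 0 0.15;0 0 0 0.06 -0.8 0 0.15;0 0 0 0.09 -1.2 0 0.15;0 0 0 0.12 -1.6 0 0.15;0 0 0 0.12 -1.6 0 0.15'
```

```text
time_s: 11.85
ee_pos: [582.9, -5.4, 88.0]
ee_rot: [-179.9, -0.2, 93.9]
force: [-2.2, 5.8, 2.8]
gripper_width: 19.4
time_s: 12.48
ee_pos: [586.5, -55.4, 87.9]
ee_rot: [-179.9, -0.2, 93.9]
force: [-2.2, 6.5, 3.5]
gripper_width: 19.6
time_s: 13.1
ee_pos: [589.6, -97.8, 87.9]
ee_rot: [-179.9, 0.0, 94.0]
force: [-3.9, -1.2, 5.1]
gripper_width: 19.8
```

```bash
python3 -m jog '0 0 0 -0.03 -0.2 0 0.15;0 0 0 -0.01 -0.4 0 0.15;0 0 0 0.01 -0.6 0 0.15;0 0 0 0.02 -0.8 0 0.15;0 0 0 0.03 -1 0 0.15'; python3 -m jog '0 0 0 0.005 -0.06 0 0.15;0 0 0 0.01 -0.12 0 0.15'; python3 -m jog '0 0 0 0.005 -0.06 0 0.15;0 0 0 0.01 -0.12 0 0.15';python3 - <<'E'
from h import *
f=save("scene","s6");g=save("top","t6")
c=np.zeros((600,800,3),np.uint8)
c[:320,:]=cv2.resize(g[185:249,320:480],None,fx=5,fy=5,interpolation=cv2.INTER_CUBIC)
c[330:600,:480]=cv2.resize(f[165:255,190:350],None,fx=3,fy=3,interpolation=cv2.INTER_CUBIC)
cv2.imwrite("pics/c7.png",np.clip(c[:,:,::-1]*1.8,0,255).astype(np.uint8))
E
```

```text
time_s: 13.72
ee_pos: [591.2, -120.4, 87.9]
ee_rot: [180.0, -0.2, 93.9]
force: [-1.5, 6.4, 4.3]
gripper_width: 19.4
time_s: 13.98
ee_pos: [591.6, -125.0, 88.0]
ee_rot: [180.0, 0.0, 94.0]
force: [-1.4, 0.2, 4.5]
gripper_width: 19.8
time_s: 14.22
ee_pos: [591.8, -128.6, 87.9]
ee_rot: [180.0, 0.0, 94.0]
force: [-2.4, 0.7, 4.9]
gripper_width: 19.4
```

View pics/c7.png

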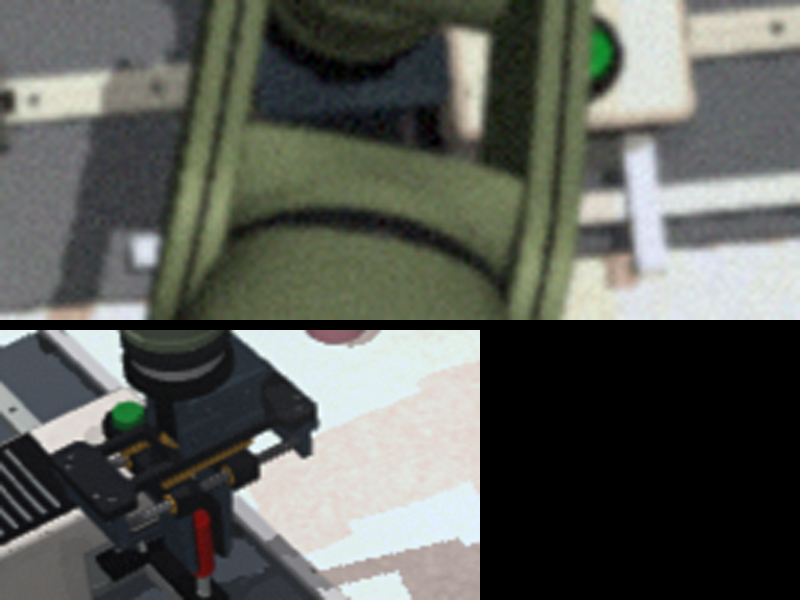

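The roller arm (crop x≈640) is now about level with the scan notch in the bar. I find the detent from the y force in 2 mm steps.

```bash
for i in 1 2 3; do python3 -m jog '0 0 0 0.005 -0.08 0 0.15;0 0 0 0.005 -0.08 0 0.15;0 0 0 0.005 -0.08 0 0.15' | egrep 'pos|force'; done
```

```text
ee_pos: [591.9, -129.3, 87.9]
force: [-2.1, 3.2, 5.5]
ee_pos: [591.9, -129.5, 87.9]
force: [-2.3, 8.2, 7.5]
ee_pos: [591.9, -130.2, 87.9]
force: [-1.9, 11.5, 7.4]
```

The force rises steeply while the carrier stays at y≈−129, so it is in the notch. I back the command off before it climbs out.

```bash
python3 -m jog '0 0 0 -0.015 0.22 0 0.15;0 0 0 -0.015 0.22 0 0.15;0 0 0 -0.015 0.22 0 0.15'; python3 -m jog '0 0 0 0 0 0 0.4;0 0 0 0 0 0 0.75;0 0 0 0 0 0 0.75;0 0 0 0 0 0 0.75;0 0 0 0 0 0 0.75'
```

```text
time_s: 15.82
ee_pos: [591.9, -129.0, 87.9]
ee_rot: [180.0, 0.0, 94.0]
force: [-2.2, -0.8, 5.3]
gripper_width: 19.6
time_s: 16.45
ee_pos: [591.7, -128.6, 87.6]
ee_rot: [180.0, -0.0, 94.0]
force: [1.4, 1.2, -0.0]
gripper_width: 66.2
```

```bash
python3 -m jog '0 0 0 0 0 0.6 0.75;0 0 0 0 0 2.5 0.5;0 0 0 0 0 4 0;0 0 0 0 0 4 0;0 0 0 0 0 4 0'; python3 -m jog '0 0 0 -0.16 -2.4 0 0;0 0 0 -0.32 -4.92 0 0;0 0 0 -0.32 -4.92 -0.5 0;0 0 0 -0.32 -4.92 -1 0;0 0 0 -0.32 -4.92 -1 0';python3 - <<'E'
from h import *
f=save("scene","s7");g=save("top","t7")
c=np.zeros((600,800,3),np.uint8)
c[:400,:]=cv2.resize(g[175:255,320:480],None,fx=5,fy=5,interpolation=cv2.INTER_CUBIC)
c[405:600,:480]=cv2.resize(f[165:230,190:350],None,fx=3,fy=3,interpolation=cv2.INTER_CUBIC)
cv2.imwrite("pics/c8.png",np.clip(c[:,:,::-1]*1.8,0,255).astype(np.uint8));print(env.state()["ee_pos"])
E
```

```text
time_s: 17.08
ee_pos: [591.4, -128.5, 187.9]
ee_rot: [-180.0, -0.0, 94.0]
force: [-1.1, -0.1, -0.3]
gripper_width: 31.2
time_s: 17.7
ee_pos: [582.7, -249.8, 160.5]
ee_rot: [-179.8, -0.1, 94.0]
force: [0.6, 0.7, -0.3]
gripper_width: 0.4
[ 583.8596284  -250.22627714  162.45148664]
```

View pics/c8.png

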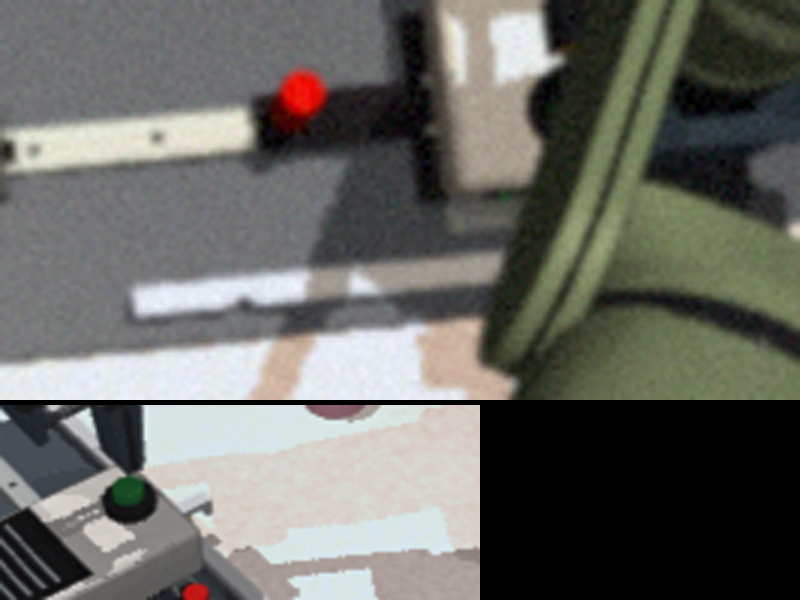

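The shut fingers are right above the green button at scene crop (129,490). I come down in small steps.

```bash
python3 -m jog '0 0 0 0 -0.04 -0.5 0;0 0 0 0 -0.04 -0.9 0;0 0 0 0 -0.04 -1.1 0;0 0 0 0 -0.04 -1.1 0'; for i in 1 2 3 4; do python3 -m jog '0 0 0 0 0 -0.1 0;0 0 0 0 0 -0.1 0' | egrep 'pos|force'; done
```

```text
time_s: 18.3
ee_pos: [583.4, -252.1, 135.0]
ee_rot: [-179.9, -0.1, 94.0]
force: [-1.7, 0.8, 2.1]
gripper_width: 0.6
ee_pos: [583.7, -252.4, 133.0]
force: [-1.0, 1.1, 3.4]
ee_pos: [583.8, -252.5, 131.2]
force: [-2.9, 1.9, 7.3]
ee_pos: [583.8, -252.5, 131.1]
force: [-5.8, 3.8, 17.4]
ee_pos: [583.9, -252.6, 130.9]
force: [-8.8, 4.4, 27.1]
```

It bottomed out at z≈131, after contact at about 136. I lift off straight away and move clear.

```bash
python3 -m jog '0 0 0 0 0 1 0;0 0 0 0 0 2.5 0;0 0 0 0 0 4 0;0 0 0 0 0 4 0'; python3 -m jog '0 0 0 -2 0 0.5 0;0 0 0 -4 0.5 0.5 0;0 0 0 -6 0.5 0.5 0;0 0 0 -8 0.5 0.5 0;0 0 0 -8 0.5 0.5 0';python3 -m jog '0 0 0 0 0 0 0;0 0 0 0 0 0 0'
python3 - <<'E'
from h import *
f=save("scene","s8");g=save("top","t8")
c=np.zeros((600,800,3),np.uint8)
c[:300,:]=cv2.resize(g[180:240,320:480],None,fx=5,fy=5,interpolation=cv2.INTER_CUBIC)
c[305:600,:640]=cv2.resize(f[60:450,130:530],(640,624))[160:455]
cv2.imwrite("pics/c9.png",np.clip(c[:,:,::-1]*1.7,0,255).astype(np.uint8))
h=cv2.cvtColor(g,cv2.COLOR_RGB2HSV);gr=(h[...,0]>45)&(h[...,0]<90)&(h[...,1]>120);ys,xs=np.nonzero(gr[180:212,415:455]);print("button top",xs.mean()+415,ys.mean()+180,len(xs))
h=cv2.cvtColor(f,cv2.COLOR_RGB2HSV);gr=(h[...,0]>45)&(h[...,0]<90)&(h[...,1]>120);ys,xs=np.nonzero(gr[180:210,215:250]);print("button scene",xs.mean()+215,ys.mean()+180,len(xs))
h=cv2.cvtColor(g,cv2.COLOR_RGB2HSV);rd=((h[...,0]<8)|(h[...,0]>172))&(h[...,1]>150);ys,xs=np.nonzero(rd[185:215,350:400]);print("handle",ray("top",(xs.mean()+350,ys.mean()+185),120))
a=cv2.imread("pics/top0.png").astype(int);b=g[:,:,::-1].astype(int);print("diff orange/box/wash/oil",[np.abs(a[y0:y1,x0:x1]-b[y0:y1,x0:x1]).mean().round(1) for x0,y0,x1,y1 in((145,245,195,285),(172,130,245,190),(470,298,528,342),(268,275,288,294))])
s=env.state();print(s["ee_pos"],s["force"])
E
```

```text
time_s: 19.8
ee_pos: [585.6, -253.8, 228.5]
ee_rot: [179.6, 0.2, 94.0]
force: [-0.3, -0.1, 0.3]
gripper_width: 0.3
time_s: 20.42
ee_pos: [380.6, -239.6, 236.8]
ee_rot: [-179.9, -0.0, 93.8]
force: [-0.0, 0.6, 0.6]
gripper_width: 0.3
time_s: 20.68
ee_pos: [384.9, -240.3, 237.2]
ee_rot: [180.0, -0.0, 94.0]
force: [0.4, 1.2, -0.6]
gripper_width: 0.3
button top 435.7588652482269 195.07801418439718 141
button scene 232.04651162790697 193.31395348837208 86
handle [[ 585.91357271 -127.18862024  120.        ]]
diff orange/box/wash/oil [np.float64(10.4), np.float64(9.8), np.float64(45.3), np.float64(8.9)]
[ 384.68682186 -240.20517869  237.2856455 ] [ 0.69006525 -0.24579802 -0.23975925]
```

View pics/c9.png

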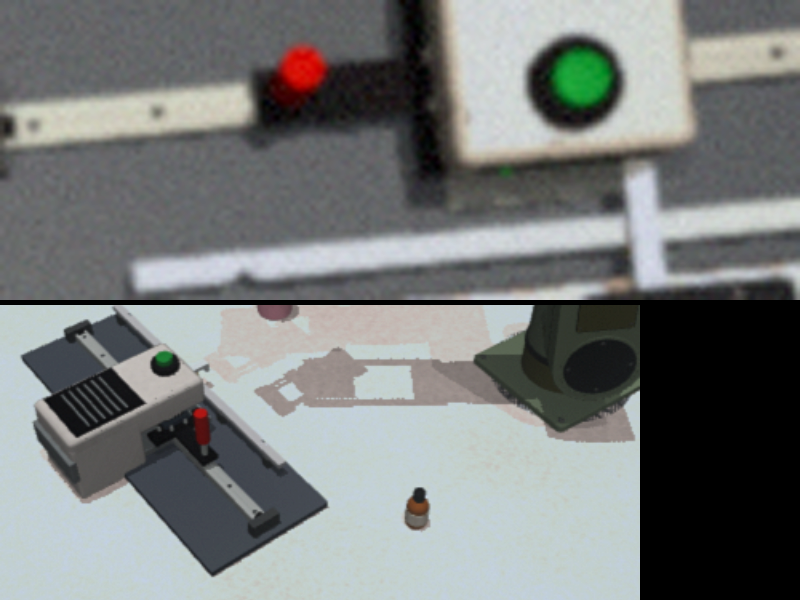

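Button released, and the handle is at the scan position. But my image estimate of the travel (185–189 mm) doesn't settle whether the roller is really in its notch or the carrier stopped a little short. There is time for a gentle physical check: re-pinch the handle and pull back with less than the 6.5 N it needs to leave a notch.

```bash
python3 -m jog '0 0 0 2.1 1.1 0 0.75;0 0 0 4.2 2.2 0 0.75;0 0 0 6.3 3.4 -0.5 0.75;0 0 0 8.29 4.46 -1 0.75;0 0 0 8.29 4.46 -2 0.75'; python3 -m jog '0 0 0 0 0 0 0.75;0 0 0 0 0 -1.5 0.75;0 0 0 0 0 -3 0.75;0 0 0 0 0 -3.95 0.75;0 0 0 0 0 -3.95 0.75'; python3 -m jog '0 0 0 0 0 0 0.15;0 0 0 0 0 0 0.15;0 0 0 0 0 0 0.15;0 0 0 0 0 0 0.15;0 0 0 0 0 0 0.15' 15;python3 -m jog '0 0 0 0 0 0 0.15;0 0 0 0 0 0 0.15'
```

```text
time_s: 21.4
ee_pos: [595.5, -126.2, 186.6]
ee_rot: [179.8, 0.0, 94.2]
force: [-1.2, -1.1, -0.6]
gripper_width: 47.6
time_s: 22.02
ee_pos: [590.1, -128.8, 88.3]
ee_rot: [-179.9, -0.0, 93.9]
force: [0.6, 0.2, 0.3]
gripper_width: 68.2
time_s: 22.65
ee_pos: [591.1, -128.6, 89.1]
ee_rot: [180.0, 0.0, 94.0]
force: [1.1, -0.8, 0.1]
gripper_width: 21.5
time_s: 22.9
ee_pos: [591.8, -128.5, 89.1]
ee_rot: [179.9, 0.0, 94.0]
force: [3.2, 0.4, -0.2]
gripper_width: 19.6
```

```bash
for i in 1 2; do python3 -m jog '0 0 0 -0.003 0.05 0 0.15;0 0 0 -0.003 0.05 0 0.15;0 0 0 -0.003 0.05 0 0.15' | egrep 'pos|force'; done
```

```text
ee_pos: [591.8, -128.5, 89.1]
force: [3.3, -3.5, -1.4]
ee_pos: [591.8, -128.4, 89.1]
force: [4.5, -6.7, -2.6]
```

It holds against 6.7 N backward and 11 N forward within about 1 mm, so it is clicked in. I relax, release and retreat.

```bash
python3 -m jog '0 0 0 0.005 -0.1 0 0.15;0 0 0 0.005 -0.1 0 0.15;0 0 0 0.005 -0.1 0 0.15'; python3 -m jog '0 0 0 0 0 0 0.4;0 0 0 0 0 0 0.75;0 0 0 0 0 0 0.75;0 0 0 0 0 0 0.75;0 0 0 0 0 0 0.75'; python3 -m jog '0 0 0 0 0 0.6 0.75;0 0 0 0 0 2.5 0.75;0 0 0 0 0 4.4 0.75;0 0 0 -0.5 0 6 0.75;0 0 0 -2 0 6 0.75'; python3 -m jog '0 0 0 -2 0 0 0.75;0 0 0 -4 0 0 0.75;0 0 0 -6 1 0 0.75;0 0 0 -6 1 0 0.75;0 0 0 -6 1 0 0.75'
python3 - <<'E'
from h import *
f=save("scene","s9");g=save("top","t9")
c=np.zeros((600,800,3),np.uint8)
c[:,:400]=cv2.resize(g[110:350,140:300+240],(800,480))[:,:400].repeat(1,0)[:480].tolist()+[[[0,0,0]]*400]*120 if False else 0
big=np.vstack([cv2.resize(g[110:350,130:560],(640,357)),cv2.resize(f[90:480,120:520],(640,624))[:240]])
cv2.imwrite("pics/c10.png",np.clip(big[:,:,::-1]*1.6,0,255).astype(np.uint8))
a=cv2.imread("pics/top0.png")[:,:,::-1];sa=cv2.imread("pics/scene0.png")[:,:,::-1]
def sh(A,B,x0,y0,x1,y1):
    r,_=cv2.phaseCorrelate(np.float32(cv2.cvtColor(A,cv2.COLOR_RGB2GRAY))[y0:y1,x0:x1],np.float32(cv2.cvtColor(B,cv2.COLOR_RGB2GRAY))[y0:y1,x0:x1]);return np.round(r,2)
print("box,orange,oil",sh(sa,f,272,368,362,468),sh(sa,f,422,360,488,416),sh(sa,f,376,268,406,306),"wash",sh(sa,f,284,100,322,176))
for k,i in(("top",g),("scene",f)):
    h=cv2.cvtColor(i,cv2.COLOR_RGB2HSV);b=(h[...,0]>45)&(h[...,0]<90)&(h[...,1]>120);x0,y0,x1,y1=(415,180,455,212) if k=="top" else (215,180,250,210);ys,xs=np.nonzero(b[y0:y1,x0:x1]);print(k,"button",xs.mean()+x0,ys.mean()+y0,len(xs))
h=cv2.cvtColor(g,cv2.COLOR_RGB2HSV);rd=((h[...,0]<8)|(h[...,0]>172))&(h[...,1]>150);ys,xs=np.nonzero(rd[185:215,350:400]);print("handle",ray("top",(xs.mean()+350,ys.mean()+185),120))
s=env.state();print(s["ee_pos"],s["force"],s["time_s"])
E
```

```text
time_s: 24.02
ee_pos: [591.8, -128.6, 89.1]
ee_rot: [179.9, 0.0, 94.0]
force: [4.8, -0.4, -0.7]
gripper_width: 19.6
time_s: 24.65
ee_pos: [590.8, -128.6, 89.0]
ee_rot: [-180.0, -0.0, 94.0]
force: [0.2, 0.7, -1.1]
gripper_width: 66.4
time_s: 25.28
ee_pos: [543.6, -129.2, 243.7]
ee_rot: [179.5, 0.2, 94.0]
force: [-1.1, 0.5, -0.1]
gripper_width: 68.4
time_s: 25.9
ee_pos: [391.9, -103.9, 240.2]
ee_rot: [179.8, 0.1, 94.0]
force: [-0.2, -0.0, -0.4]
gripper_width: 67.9
box,orange,oil [-0.04 -0.02] [-0.    0.01] [-0.01 -0.01] wash [-0.56 -0.21]
top button 435.78014184397165 195.1418439716312 141
scene button 232.10588235294117 193.2941176470588 85
handle [[ 586.26596795 -127.43348946  120.        ]]
[ 392.31569741 -104.0096029   239.5494461 ] [ 0.77073637 -1.0078805  -0.35402446] 26.0
```

View pics/c10.png

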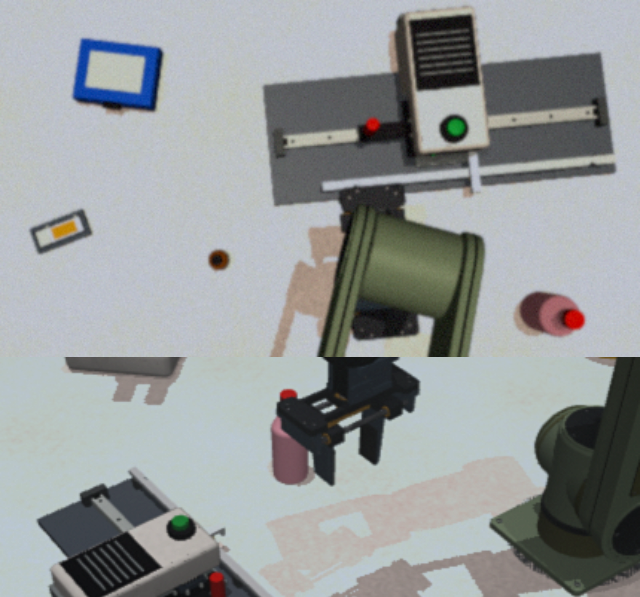

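```bash
python3 -c "
from workcell import env
print(env.job_done())"
```

```text
the job is handed in; nothing more can be done
None
```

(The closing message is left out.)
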